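# Lock the dust-filter cover with the screw key

## Robot

A 6-joint arm with a two-finger parallel gripper is mounted at the origin on a cart in front of the work surface, level with it; the furniture and walls round the work are solid. World frame = base frame: x ahead of the robot, y to its left, z up, the work surface at z = 0. Lengths are in m, angles in rad, forces in N, time in s.
With the tool pointing down it reaches from about 0.325 to 0.75 m from the base axis. Payload 7.6 kg.
Tool frame: the origin (TCP) lies on the mounting face of the last link; the fingertips stand 173 mm ahead of it and the grasp point (between the pads) lies 155 mm ahead of it (manip.tip_reach is the y of the fingertips in the tool frame, in m); y points along the fingers, z is the direction in which the jaws open and shut, and the axes are right-handed (so a half turn about y gives the same grasp; the last joint's range is limited). The gripper opens to 85 mm and grips with 20 to 120 N. Pads are 22 mm wide; open, the fingers measure 114 mm over their backs; the gripper's body (76 mm by 85 mm) begins 54 mm behind the grasp point. The pads swing forward as they close: fully open they stand 13 mm farther back than shut.
Start: joints at [-1.41, 0.052, 1.401, -0, 1.689, -0.07], TCP at [0.12, -0.511, 0.405] pointing down, gripper open.
Joint ranges: [-2.9, 2.9], [-0.91, 2.17], [0.12, 2.37], [-1.06, 4.2], [0.26, 2.73], [-2.93, 2.93]. Speed limits (rad/s): [2.57, 2.57, 3.01, 3.14, 3.14, 3.14].

## Interface

Orientations are given as [roll, pitch, yaw] about the fixed x, y, z axes, in that order (R = Rz(yaw) Ry(pitch) Rx(roll)).
In Python, from cell import manip gives the robot as it stands. The module is installed in compiled form; this text tells all that it offers.
- The arm moves only by the tool arm_command, never from a script. Its argument "series" is a list of rows, each a list of 4 numbers: the shift along the tool's x, y, z in m, then the turn about the tool's y in degrees. A call has 1 to 20 rows; each row shifts and turns the commanded pose from where the row before left it, along the tool's axes as they then stand; what a row does not reach is not made up. A row lasts 1/10 s, in which the tool goes at most 50 mm and 8.59 degrees, less where a joint would pass 70% of its speed; a pose out of reach is approached as far as the arm can. A call is refused whole if a number of a shift passes 0.05 or a number of a turn 8.59, either way. A call with a gripper value outside its range is refused whole. "hand" is the gripper command: -1 is shut, 1 is fully open, values between are in proportion, set as the call begins (left out, the last holds). The fingers move at their own pace and stop on an object; the grip force is fixed at half the most. Time passes only in rows, so rows that do not move let the fingers close. It gives the time, the measured TCP pose, the force and the opening at its end, in the units of the state.
- manip.state(): the state, without advancing time (a new reading comes with each control period).
- manip.grab_frame(name): name is "scene" or "top"; returns a dict with "color" (400x640x3 uint8, red, green, blue), "fx", "fy", "cx", "cy" (pixels), "position" and "attitude" of the camera in the world. Camera axes: x right, y up, looking along -z (the intrinsics and any distortion apply to the point x, -y, -z); pixel columns grow to the right and rows downward; lengths in m; the calibration is good to about 2 mm. A picture is of the moment at which its call begins. There is no depth.
- manip.sign_off(): hands the job in, once; it reports no verdict.
The state is a dict: "time": time; "joint_positions": joint angles; "joint_velocities": joint speeds; "effort": joint torques, N m; "eef_pos": TCP position; "ee_rot": TCP orientation; "contact_force": force on the tool from outside, world axes, zero at the start; "torque": the same for the moment, N m; "finger_gap": finger opening in m.
Only numpy, scipy, OpenCV 4.12 (cv2) and the standard library are available. Lean on these libraries where they do the work, as an engineer would, in place of code of your own. Each camera call takes 0.05 s, during which the arm holds its last target. There are 200 camera calls.

## Task

The cover of the dust-filter box is held by two captive brass screws, but one has been left open: its slot points well away from the white marks beside it. Take the orange key from its wooden stand, put its blade into that screw's slot and turn it clockwise until it stops, so that the slot lines up with the white marks; leave the other screw locked. Then stand the key back upright in its stand and let go.

Things in the scene. Friction and masses are not known exactly. Their poses are not given: they have to be found in the camera images.
- screw_key: Loose key, 84 mm tall, 0.16 kg. Origin: middle of blade tip; z up, x along blade. Steel blade 32 mm wide (x), 18 high, 2.4 thick (y) at tip, 5 at top; 12 mm shank; flange 56 mm across, underside 34, top 39 mm above origin; orange flat grip 50 mm along x, 14 thick along y, 38 to 84 mm above origin: grip it from above across the 14 mm. Half a turn about z makes no difference.
- key_stand: Fixed dark wooden block 76 x 76 x 42 mm with a round upright hole 42 mm wide right through its middle. Origin at the centre of its underside, on the bench top; z up. The key's blade hangs in the hole and its flange rests on the block's top, so that the key's origin is then 8 mm above the stand's origin. The key may stand at any yaw.
- open_slot (a point): Slot of the open screw, on the black cover of the fixed grey filter box (100x190x50 mm). Point: on the screw's axis at the slot's floor, 53 mm above the bench; x along the slot, z up, turning with the screw. Brass head 44 mm across; slot straight across it, 11 mm wide, 10 deep, open at both ends. In it the key has 3 mm play sideways and turns about 13 degrees before it drives the screw.
- open_screw (a joint): Angle of that screw in rad: 0 at its open stop, growing clockwise seen from above, 1.047 (60 degrees) at its locked stop, where the slot lines up with the white marks along the box. It starts between 0 and 0.15. Turns stiffly (0.06 N m) and stays where it is left; the screw cannot come out or sink.
- shut_screw (a joint): Angle of the other, locked screw, 124 mm from the open one along the box and just like it (either may be the left one); same meaning; starts at about 1.04 and is to be left there.

How it is judged:
By the outcome, as a careful person would: the job done as asked, in the order asked, and still so for the second after the job is handed in, with the robot touching nothing.
It also fails if it takes over 48 s, if anything falls off the work surface, if the arm or the gripper's body presses on something with over 40 N, if the wrist force passes 120 N, or if a joint passes its speed limit or range.

## Working session

There is one attempt and no reset: what is moved stays moved. The work goes in short steps, Python scripts to look and compute and a tool call to move; the robot and the scene stay as the last step left them, time stands still between calls to the robot, and variables do not carry over. Pictures are saved under pics/ and viewed, about 8 in all and at most 12, crops included, and the job is handed in when it is done.

Besides the shell and the picture viewer there is one more tool, called after "Emit:" in YAML: its name, and indented under it one key for each argument. arm_command: Moves the arm, as the interface text tells. Its arguments: {"type":"object","properties":{"series":{"type":"array","items":{"type":"array","items":{"type":"number"}}},"hand":{"type":"number"}},"required":["series"]}

```bash
mkdir -p pics
cat > h.py <<'E'
import numpy as np, cv2
from scipy.spatial.transform import Rotation as R
from cell import manip
def rot(a):
    a=np.array(a,float)
    if a.shape==(3,3): return a
    if a.size==3: return R.from_euler('xyz',a).as_matrix()
    return R.from_quat(a).as_matrix()
def grab(n,save=None):
    f=manip.grab_frame(n)
    if save: cv2.imwrite('pics/'+save,f['color'][:,:,::-1])
    return f
def ray(f,u,v,z):
    d=np.array([(u-f['cx'])/f['fx'],-(v-f['cy'])/f['fy'],-1.]); d=rot(f['attitude'])@d
    p=np.array(f['position']); return p+d*(z-p[2])/d[2]
def proj(f,P):
    q=rot(f['attitude']).T@(np.array(P)-np.array(f['position']))
    return f['cx']+f['fx']*q[0]/-q[2], f['cy']-f['fy']*q[1]/-q[2]
E
python3 - <<'E'
from h import *
for n in('scene','top'):
    f=grab(n,n+'0.png'); print({k:v for k,v in f.items() if k!='color'})
print(manip.state(),manip.tip_reach)
E
```

```text
{'fx': 395.08474357866834, 'fy': 395.08474357866834, 'cx': 321.5726761781023, 'cy': 199.4909368823548, 'position': array([ 0.23695212, -0.58476719,  0.60193828]), 'attitude': array([ 0.87048055, -0.00288724, -0.57503334])}
{'fx': 391.1004216588166, 'fy': 391.1004216588166, 'cx': 318.67695721494357, 'cy': 201.65366994630995, 'position': array([ 0.45629927, -0.0072002 ,  0.9164319 ]), 'attitude': array([ 0.13747517, -0.01772721, -1.58006128])}
{'time': 0.1, 'joint_positions': array([-1.41027515e+00,  5.27682816e-02,  1.40161489e+00,  2.42485131e-07,
        1.68861747e+00, -7.02760268e-02]), 'joint_velocities': array([-0.00026586, -0.00210685, -0.00229885,  0.00102212,  0.0001532 ,
       -0.00137174]), 'effort': array([ 1.15205898e-03, -3.82583427e+01, -3.60985601e+01, -6.53878965e-05,
        4.81414871e-03,  1.04280574e-06]), 'eef_pos': array([ 0.12012593, -0.5110442 ,  0.40396355]), 'ee_rot': array([-1.57220083e+00,  9.91068825e-05, -2.91079549e+00]), 'contact_force': array([-0.35992926, -0.51417468,  0.62449235]), 'torque': array([-0.01318894,  0.0436079 ,  0.01776168]), 'finger_gap': 0.08557762964020543} 0.1734
```

View pics/top0.png

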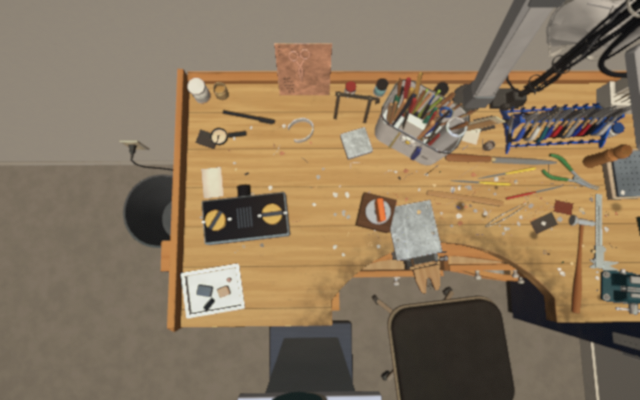

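View pics/scene0.png

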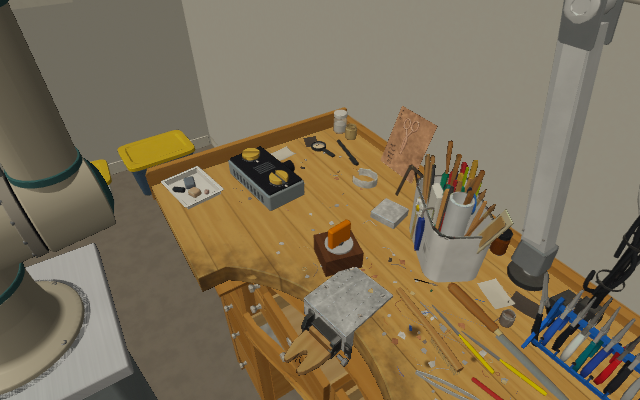

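The top view shows the box at about (245,218), with brass screws at (215,221) and (272,214), and the key in its stand at (377,211). I'll zoom in to see the slots and measure.

Run:
```python
from h import *
t=grab('top');s=grab('scene')
a=cv2.resize(t['color'][180:255,195:305],None,fx=7,fy=7,interpolation=cv2.INTER_CUBIC)[:,:,::-1]
b=cv2.resize(t['color'][185:240,350:405],None,fx=7,fy=7,interpolation=cv2.INTER_CUBIC)[:,:,::-1]
c=cv2.resize(s['color'][140:215,220:330],None,fx=3.5,fy=3.5,interpolation=cv2.INTER_CUBIC)[:,:,::-1]
im=np.zeros((600,800,3),np.uint8); a=a[:,:770]; a=cv2.resize(a,(490,334)); im[:334,:490]=a; im[:262,500:885]=c[:, :300]; im[334:334+262,:262]=cv2.resize(b,(262,262)); cv2.imwrite('pics/z.png',im)
for n,f in(('top',t),('scene',s)):
    h=cv2.cvtColor(f['color'],cv2.COLOR_RGB2HSV)
    for nm,lo,hi,z in(('brass',(18,120,120),(28,255,255),.063),('orange',(3,190,140),(15,255,255),.092)):
        m=cv2.inRange(h,lo,hi)
        k,l,st,ce=cv2.connectedComponentsWithStats(cv2.morphologyEx(m,cv2.MORPH_CLOSE,np.ones((3,3))))
        for i in range(1,k):
            if st[i,4]>60 and st[i,4]<1500:
                pts=np.argwhere(l==i)[:,::-1].astype(np.float32)
                r=cv2.minAreaRect(pts); print(n,nm,st[i],ce[i].round(1),ray(f,*ce[i],z).round(4))
```

```text
top brass [527  84  77  21 650] [566.5  92.4] [ 0.826  -0.6007  0.063 ]
top brass [228  86  50  10 302] [250.2  89.7] [0.8338 0.1307 0.063 ]
top brass [222 102  59  14 312] [245.8 108.2] [0.7896 0.1402 0.063 ]
top brass [473 106  28  11 151] [486.7 111.8] [ 0.7797 -0.4109  0.063 ]
top brass [302 113  32   8 165] [320.  116.5] [ 0.7695 -0.0283  0.063 ]
top brass [338 113  19   8  70] [346.  115.4] [ 0.7721 -0.0874  0.063 ]
top brass [189 115  70  16 674] [221.6 122.9] [0.755  0.1939 0.063 ]
top brass [269 115  30   5  77] [284.  117.1] [0.7683 0.0534 0.063 ]
top brass [310 123  64  22 546] [336.2 132.3] [ 0.7322 -0.0646  0.063 ]
top brass [291 128  20   6  88] [300.1 130.1] [0.7377 0.017  0.063 ]
top brass [480 128  25  20 188] [495.5 137.1] [ 0.7197 -0.4269  0.063 ]
top brass [608 137  27   8 124] [621.2 140.1] [ 0.7114 -0.7159  0.063 ]
top brass [543 145  39   3  63] [562.3 146.4] [ 0.6972 -0.5785  0.063 ]
top brass [361 147  44  12 256] [383.  154.1] [ 0.6811 -0.1691  0.063 ]
top brass [537 152  48  20 190] [564.6 158.8] [ 0.6684 -0.5809  0.063 ]
top brass [325 165  24   5 103] [33
[... 1725 characters left out ...]
 338.1] [ 0.7963 -0.5673  0.063 ]
scene brass [565 337  28  30 210] [578.1 351.3] [ 0.7137 -0.5392  0.063 ]
scene brass [630 342  10  14  67] [636.  349.4] [ 0.7877 -0.5835  0.063 ]
scene brass [577 346  26  28  69] [587.3 361. ] [ 0.7106 -0.5547  0.063 ]
scene brass [584 353  41  41 399] [603.4 372.9] [ 0.7125 -0.5766  0.063 ]
scene brass [320 356  28  30 426] [332.8 369.9] [ 0.3979 -0.3683  0.063 ]
scene brass [607 370  33  30 296] [624.  385.9] [ 0.718  -0.6016  0.063 ]
scene brass [283 374  29  26 139] [299.5 390.5] [ 0.3442 -0.3674  0.063 ]
scene brass [425 376  49  24 135] [449.6 388.3] [ 0.5161 -0.4751  0.063 ]
scene orange [328 229  12  20  68] [330.2 239. ] [ 0.5206 -0.1783  0.092 ]
```

View pics/z.png

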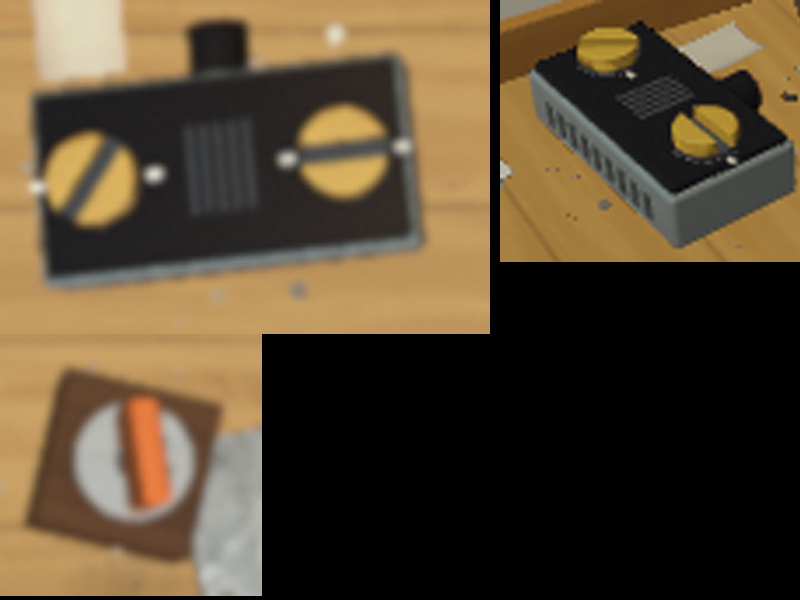

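Run:
```python
from h import *
t=grab('top');s=grab('scene')
def w(p,z): return ray(t,p[0],p[1],z)
h=cv2.cvtColor(t['color'],cv2.COLOR_RGB2HSV)
m=cv2.inRange(h,(3,140,190),(14,255,255)); m[:,:350]=0;m[:,405:]=0;m[:185]=0;m[240:]=0
p=np.argwhere(m)[:,::-1].astype(np.float32)
r=cv2.minAreaRect(p); b=cv2.boxPoints(r); W=np.array([w(q,.092) for q in b]); print('key top',r,len(p));print(W.round(4),W.mean(0))
c=p.mean(0);_,_,V=np.linalg.svd(p-c,False);d=w(c+V[0]*8,.092)-w(c-V[0]*8,.092);print('c',w(c,.092),'yaw',np.degrees(np.arctan2(d[1],d[0])))
# flange: grey
print('flange guess',w((378.15,211.7),.047))
g=t['color'][185:240,350:405].astype(int)
# crop a: scale 770/490 /7 ; coordinates
k=lambda x,y:(195+x*110/490,180+y*75/334)
for n,q,z in[('markLo',(38,187),.05),('markLi',(155,174),.05),('markRi',(287,158),.05),('markRo',(402,146),.05),('slotA',(70,215),.063),('slotB',(112,142),.063),('L',(91,180),.063),('R',(343,152),.063)]: print(n,w(k(*q),z).round(4))
# scene: brass blobs (centre, z .063), orange
h=cv2.cvtColor(s['color'],cv2.COLOR_RGB2HSV);m=cv2.inRange(h,(3,180,100),(15,255,255));m[:200]=0;m[260:]=0;m[:,:300]=0;m[:,370:]=0
p=np.argwhere(m)[:,::-1].astype(np.float32);b=cv2.convexHull(p)[:,0];print('scene hull',b.tolist())
print('key proj of top c in scene',proj(s,w(c,.092)),'top face proj')
```

```text
key top ((381.052001953125, 209.33811950683594), (21.364036560058594, 5.017887592315674), 81.25383758544922) 108
[[ 0.5748 -0.1474  0.092 ]
 [ 0.5763 -0.1581  0.092 ]
 [ 0.531  -0.1636  0.092 ]
 [ 0.5295 -0.153   0.092 ]] [ 0.55290082 -0.1555059   0.092     ]
c [ 0.55290813 -0.15540645  0.092     ] yaw -173.81975364585816
flange guess [ 0.55280089 -0.15691609  0.047     ]
markLo [0.5324 0.2312 0.05  ]
markLi [0.5384 0.1735 0.05  ]
markRi [0.546  0.1082 0.05  ]
markRo [0.5515 0.0509 0.05  ]
slotA [0.5175 0.2117 0.063 ]
slotB [0.5531 0.1922 0.063 ]
L [0.5345 0.2019 0.063 ]
R [0.5474 0.079  0.063 ]
scene hull [[350.0, 228.0], [349.0, 237.0], [347.0, 239.0], [334.0, 247.0], [332.0, 248.0], [331.0, 248.0], [329.0, 247.0], [328.0, 246.0], [328.0, 233.0], [348.0, 220.0], [349.0, 221.0], [350.0, 223.0]]
key proj of top c in scene (np.float64(337.7696201467297), np.float64(224.75655588573426)) top face proj
```

Targets so far:

| Item | Position (x, y) | Angle |
|---|---|---|
| Key | (0.553, -0.156) | yaw about 6° |
| Open screw, left in the picture | (0.535, 0.202) | slot at -28.7°, locked direction -84° |

The last joint's range means I have to grip with tool yaw near +6°, so the tool needs about -173° of turn first.

Emit:
arm_command:
  series:
    - [-0.042, 0, -0.0206, 0]
    - [-0.042, 0, -0.0206, 0]
    - [-0.042, 0, -0.0206, 0]
    - [-0.042, 0, -0.0206, 0]
    - [-0.042, 0, -0.0206, 0]
    - [-0.042, 0, -0.0206, 0]
    - [-0.042, 0, -0.0206, 0]
    - [-0.042, 0, -0.0206, 0]
    - [-0.042, 0, -0.0206, 0]
    - [-0.042, 0, -0.0206, 0]
    - [-0.042, 0, -0.0206, 0]
    - [-0.042, 0, -0.0206, 0]
    - [0, 0, 0, 0]
    - [0, 0, 0, -8.5]
  hand: 1

```text
time: 1.7
eef_pos: [0.5549, -0.1542, 0.4039]
ee_rot: [-1.571, -0.001, -2.758]
contact_force: [-0.3, 0.2, 0.9]
finger_gap: 0.0853
```

Emit:
arm_command:
  series:
    - [0, 0, 0, -8.5]
    - [0, 0, 0, -8.5]
    - [0, 0, 0, -8.5]
    - [0, 0, 0, -8.5]
    - [0, 0, 0, -8.5]
    - [0, 0, 0, -8.5]
    - [0, 0, 0, -8.5]
    - [0, 0, 0, -8.5]
    - [0, 0, 0, -8.5]
    - [0, 0, 0, -8.5]
    - [0, 0, 0, -8.5]
    - [0, 0, 0, -8.5]
    - [0, 0, 0, -8.5]
    - [0, 0, 0, -8.5]
    - [0, 0, 0, -8.5]
    - [0, 0, 0, -8.5]
    - [0, 0, 0, -8.5]
    - [0, 0, 0, -8.5]
    - [0, 0, 0, -8.5]
    - [0, 0, 0, -3]

```text
time: 3.7
eef_pos: [0.5538, -0.1556, 0.4047]
ee_rot: [-1.571, 0.0, 0.113]
contact_force: [0.5, 0.7, -0.1]
finger_gap: 0.0857
```

```bash
cat > st.py <<'E'
from h import *
s=manip.state(); T=R.from_euler('xyz',s['ee_rot']).as_matrix()
print('t',s['time'],'pos',s['eef_pos'].round(4),'rpy',np.degrees(s['ee_rot']).round(2),'q6',np.degrees(s['joint_positions'][5]).round(1),'gap',round(s['finger_gap'],4),'F',s['contact_force'].round(1),'M',s['torque'].round(2))
def to(x,y,z,yaw):
    d=T.T@(np.array([x,y,z])-s['eef_pos']); print('move tool',d.round(4),'turn',-(yaw-np.degrees(np.arctan2(T[1,0],T[0,0]))))
E
python3 -c "
from st import *
to(.553,-.156,.229,6.2)"
```

```text
t 3.7 pos [ 0.5538 -0.1556  0.4047] rpy [-9.001e+01  2.000e-02  6.470e+00] q6 -115.8 gap 0.0857 F [ 0.5  0.7 -0.1] M [ 0.01 -0.01 -0.03]
move tool [-0.0008  0.1757 -0.0003] turn 0.2724469506503464
```

Emit:
arm_command:
  series:
    - [-0.0008, 0.03, 0, 0]
    - [0, 0.03, 0, 0]
    - [0, 0.03, 0, 0]
    - [0, 0.03, 0, 0]
    - [0, 0.03, 0, 0]
    - [0, 0.02, 0, 0]
    - [0, 0.006, 0, 0]
    - [0, 0, 0, 0]

```text
time: 4.5
eef_pos: [0.5531, -0.1555, 0.2282]
ee_rot: [-1.57, 0.001, 0.108]
contact_force: [0.3, -0.7, 0.3]
finger_gap: 0.0855
```

Emit:
arm_command:
  series:
    - [0, 0, 0, 0]
    - [0, 0, 0, 0]
    - [0, 0, 0, 0]
    - [0, 0, 0, 0]
    - [0, 0, 0, 0]
    - [0, 0, 0, 0]
    - [0, 0, 0, 0]
    - [0, 0, 0, 0]
    - [0, 0, 0, 0]
    - [0, 0, 0, 0]
  hand: -1

```text
time: 5.5
eef_pos: [0.5536, -0.1553, 0.2292]
ee_rot: [-1.571, -0.001, 0.109]
contact_force: [-1.0, 0.7, 5.6]
finger_gap: 0.0136
```

```bash
python3 -c "
from st import *
f=grab('scene');g=grab('top')
im=np.hstack([cv2.resize(f['color'][120:300,240:440],(600,540))[:,:,::-1],]);cv2.imwrite('pics/g.png',im)"
```

```text
t 5.5 pos [ 0.5536 -0.1553  0.2292] rpy [-9.003e+01 -5.000e-02  6.220e+00] q6 -115.6 gap 0.0136 F [-1.   0.7  5.6] M [ 0.05  0.11 -0.03]
```

View pics/g.png

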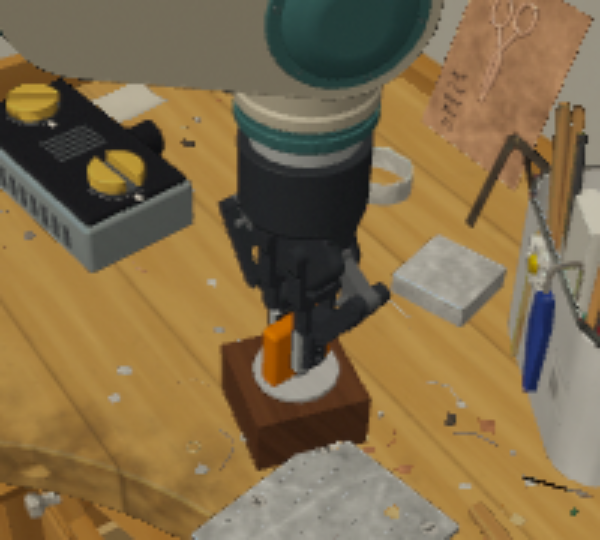

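The gap reads 13.6 mm, so the key is gripped, and the picture shows the pads on the orange grip. Next I lift it and move over the screw.

Emit:
arm_command:
  series:
    - [0, -0.01, 0, 0]
    - [0, -0.02, 0, 0]
    - [0, -0.03, 0, 0]
    - [0, -0.03, 0, 0]
    - [0, -0.02, 0, 0]
    - [0, 0, 0, 0]
    - [0, 0, 0, 0]

```text
time: 6.3
eef_pos: [0.5532, -0.1552, 0.3378]
ee_rot: [-1.57, 0.001, 0.109]
contact_force: [0.4, 0.7, -2.0]
finger_gap: 0.0131
```

```bash
python3 -c "
from st import *
to(.535,.202,.340,-28.7)"
```

```text
t 6.3 pos [ 0.5532 -0.1552  0.3378] rpy [-8.998e+01  6.000e-02  6.220e+00] q6 -115.6 gap 0.0131 F [ 0.4  0.7 -2. ] M [0.01 0.04 0.03]
move tool [ 0.0206 -0.0021  0.3571] turn 34.92194039568269
```

Emit:
arm_command:
  series:
    - [0.002, 0, 0.015, 0]
    - [0.002, 0, 0.03, 0]
    - [0.002, 0, 0.035, 0]
    - [0.002, 0, 0.035, 0]
    - [0.002, 0, 0.035, 0]
    - [0.002, 0, 0.035, 0]
    - [0.002, 0, 0.035, 0]
    - [0.002, 0, 0.035, 0]
    - [0.002, 0, 0.035, 0]
    - [0.001, 0, 0.035, 0]
    - [0.001, 0, 0.02, 0]
    - [0.0006, 0, 0.012, 0]
    - [0, 0, 0, 7]
    - [0, 0, 0, 7]
    - [0, 0, 0, 7]
    - [0, 0, 0, 7]
    - [0, 0, 0, 6.9]
    - [0, 0, 0, 0]
    - [0, 0, 0, 0]

```text
time: 8.2
eef_pos: [0.5351, 0.2018, 0.3379]
ee_rot: [-1.572, 0.001, -0.498]
contact_force: [0.1, 0.3, -0.9]
finger_gap: 0.0135
```

```bash
python3 -c "
from st import *
to(.535,.202,.290,-28.7)
f=grab('scene');g=grab('top')
a=cv2.resize(f['color'][100:210,200:320],(390,358),interpolation=2);b=cv2.resize(g['color'][170:270,180:290],(394,358),interpolation=2)
cv2.imwrite('pics/s.png',np.hstack([a,b])[:,:,::-1])"
```

```text
t 8.2 pos [0.5351 0.2018 0.3379] rpy [-9.006e+01  5.000e-02 -2.851e+01] q6 -44.5 gap 0.0135 F [ 0.1  0.3 -0.9] M [-0.06 -0.03  0.02]
move tool [-0.0001  0.0479  0.0002] turn 0.19140513001690707
```

View pics/s.png

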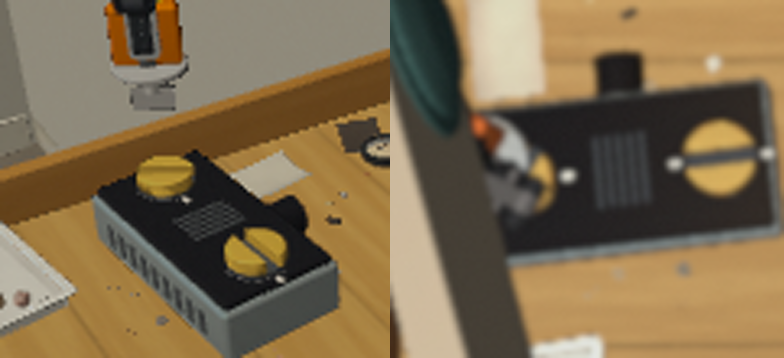

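The key hangs upright over the open screw. I'll lower it to just above the head (tip at about 66 mm) and check it in the scene camera against the expected projections.

Emit:
arm_command:
  series:
    - [0, 0.012, 0, 0]
    - [0, 0.02, 0, 0]
    - [0, 0.013, 0, 0]
    - [0, 0.005, 0, 0]
    - [0, 0, 0, 0]

```text
time: 8.8
eef_pos: [0.535, 0.2018, 0.2876]
ee_rot: [-1.572, 0.001, -0.5]
contact_force: [0.4, -0.4, -1.2]
finger_gap: 0.0134
```

```bash
python3 -c "
from st import *
to(.535,.202,.276,-28.7)
f=grab('scene')
a=cv2.resize(f['color'][115:190,210:290],(800,600)[:2] if 0 else (640,600),interpolation=2)
cv2.imwrite('pics/s2.png',a[:,:,::-1])
for p in [(.535,.202,.063),(.5175,.2117,.063),(.5531,.1922,.063)]: u,v=proj(f,p); print((u-210)*8,(v-115)*8)
"
```

```text
t 8.8 pos [0.535  0.2018 0.2876] rpy [-9.009e+01  8.000e-02 -2.866e+01] q6 -44.4 gap 0.0134 F [ 0.4 -0.4 -1.2] M [-0.   -0.   -0.02]
move tool [-0.0001  0.0116  0.0001] turn 0.04013038178905859
311.6923483085711 292.8659526145034
246.3139212023152 295.1734323361716
378.8278899085126 290.13577552462743
```

View pics/s2.png

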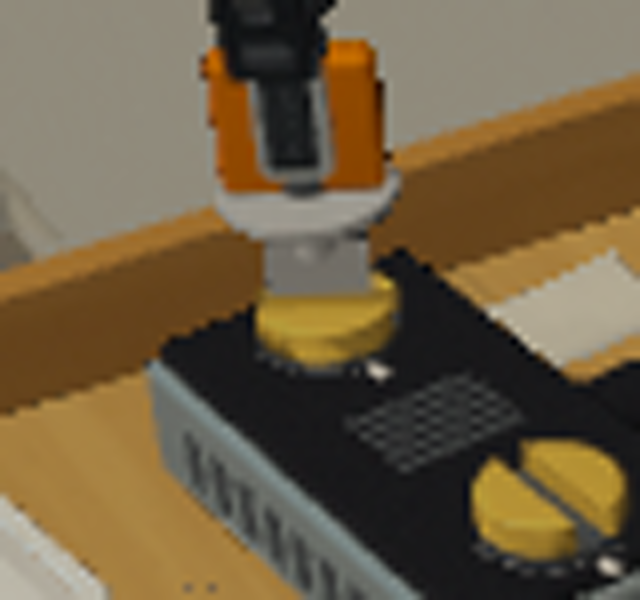

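The blade bottom sits at (265–368, 293) and the head spans about x 255–400. It's over the slot, offset roughly 2 mm along it. I'll shift 1.5 mm and insert slowly.

Emit:
arm_command:
  series:
    - [0.0015, 0.001, 0, 0]
    - [0, 0.002, 0, 0]
    - [0, 0.002, 0, 0]
    - [0, 0.002, 0, 0]
    - [0, 0.002, 0, 0]
    - [0, 0.001, 0, 0]
    - [0, 0, 0, 0]

```text
time: 9.55
eef_pos: [0.5365, 0.2011, 0.2784]
ee_rot: [-1.571, 0.0, -0.501]
contact_force: [-0.2, 0.2, -1.1]
finger_gap: 0.0133
```

```bash
python3 -c "
from st import *
f=grab('scene','s3full.png')
a=cv2.resize(f['color'][115:190,210:290],(640,600),interpolation=2)
cv2.imwrite('pics/s3.png',a[:,:,::-1])
"
```

```text
t 9.55 pos [0.5365 0.2011 0.2784] rpy [-9.002e+01  1.000e-02 -2.868e+01] q6 -44.5 gap 0.0133 F [-0.2  0.2 -1.1] M [ 0.02 -0.   -0.01]
```

View pics/s3.png

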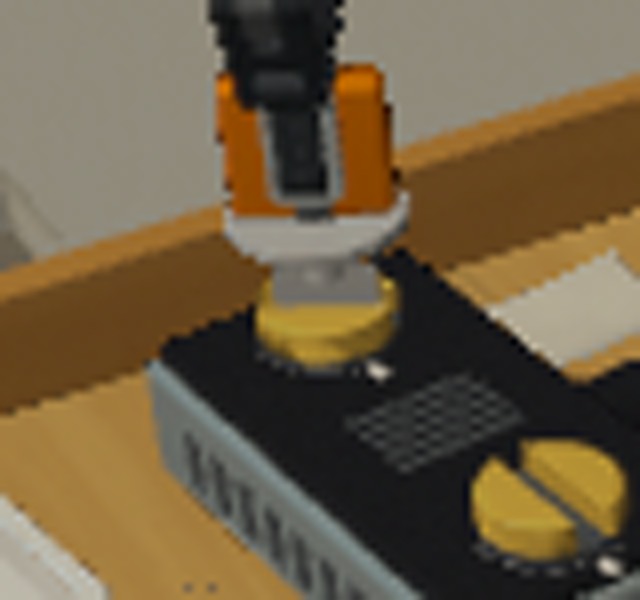

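There's no contact force, and the blade is hidden below the near rim: its visible bottom moved 11 px while the grip moved 25. So the blade is in the slot. I'll go 3 mm deeper and start turning.

Emit:
arm_command:
  series:
    - [0, 0.002, 0, 0]
    - [0, 0.001, 0, 0]
    - [0, 0, 0, 4]
    - [0, 0, 0, 4]
    - [0, 0, 0, 4]
    - [0, 0, 0, 4]
    - [0, 0, 0, 4]
    - [0, 0, 0, 4]
    - [0, 0, 0, 4]

```text
time: 10.5
eef_pos: [0.5368, 0.2015, 0.2758]
ee_rot: [-1.568, -0.0, -0.992]
contact_force: [3.6, 2.4, -2.6]
finger_gap: 0.0135
```

```bash
python3 st.py
```

```text
t 10.5 pos [0.5368 0.2015 0.2758] rpy [-89.85  -0.   -56.82] q6 -16.3 gap 0.0135 F [ 3.6  2.4 -2.6] M [ 0.62 -0.75  0.03]
```

Emit:
arm_command:
  series:
    - [0, 0, 0.0015, 4]
    - [0, 0, 0, 4]
    - [0, 0, 0, 4]
    - [0, 0, 0, 4]
    - [0, 0, 0, 4]
    - [0, 0, 0, 3]

```text
time: 11.1
eef_pos: [0.5376, 0.2019, 0.2757]
ee_rot: [-1.572, -0.0, -1.393]
contact_force: [-1.8, -1.0, 0.2]
finger_gap: 0.0136
```

```bash
python3 -c "
from st import *
f=grab('scene');g=grab('top')
a=cv2.resize(f['color'][115:190,210:290],(400,375),interpolation=2);b=cv2.resize(g['color'][190:250,190:254],(400,375),interpolation=2)
cv2.imwrite('pics/s4.png',np.hstack([a,b])[:,:,::-1])"
```

```text
t 11.1 pos [0.5376 0.2019 0.2757] rpy [-9.006e+01 -2.000e-02 -7.982e+01] q6 6.7 gap 0.0136 F [-1.8 -1.   0.2] M [-0.16  0.44  0.06]
```

View pics/s4.png

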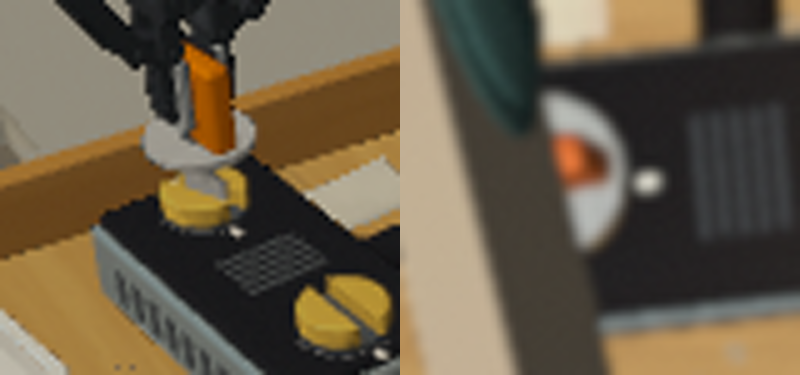

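The screw is turning: its slot end is now visible on the right, approaching the mark. I'll continue gently to the stop.

Emit:
arm_command:
  series:
    - [0, 0, 0, 3]
    - [0, 0, 0, 3]
    - [0, 0, 0, 3]
    - [0, 0, 0, 3]
    - [0, 0, 0, 2]
    - [0, 0, 0, 0]

```text
time: 11.8
eef_pos: [0.5375, 0.2019, 0.2756]
ee_rot: [-1.572, -0.001, -1.634]
contact_force: [-4.2, -1.9, 1.0]
finger_gap: 0.0132
```

```bash
python3 st.py
```

```text
t 11.8 pos [0.5375 0.2019 0.2756] rpy [-9.008e+01 -4.000e-02 -9.361e+01] q6 20.5 gap 0.0132 F [-4.2 -1.9  1. ] M [-0.36  0.94  0.04]
```

Emit:
arm_command:
  series:
    - [0, 0, 0, 2]
    - [0, 0, 0, 1]
    - [0, 0, 0, 0]

```text
time: 12.1
eef_pos: [0.5375, 0.2019, 0.2756]
ee_rot: [-1.572, -0.001, -1.686]
contact_force: [-5.3, -1.8, 2.1]
finger_gap: 0.0133
```

```bash
python3 st.py
```

```text
t 12.1 pos [0.5375 0.2019 0.2756] rpy [-9.009e+01 -5.000e-02 -9.659e+01] q6 23.5 gap 0.0133 F [-5.3 -1.8  2.1] M [-0.33  1.01  0.05]
```

Emit:
arm_command:
  series:
    - [0, 0, -0.001, 2]
    - [0, 0, 0, 2]
    - [0, 0, 0, 0]

```text
time: 12.4
eef_pos: [0.5368, 0.202, 0.2757]
ee_rot: [-1.571, -0.001, -1.756]
contact_force: [-1.7, -2.3, 0.1]
finger_gap: 0.0136
```

```bash
python3 st.py
```

```text
t 12.4 pos [0.5368 0.202  0.2757] rpy [-8.999e+01 -4.000e-02 -1.006e+02] q6 27.5 gap 0.0136 F [-1.7 -2.3  0.1] M [-0.48  0.41  0.17]
```

Emit:
arm_command:
  series:
    - [0, 0, 0, 2]
    - [0, 0, 0, 1]
    - [0, 0, 0, 0]

```text
time: 12.7
eef_pos: [0.5368, 0.202, 0.2757]
ee_rot: [-1.571, -0.001, -1.808]
contact_force: [-2.7, -3.3, -0.3]
finger_gap: 0.0132
```

```bash
python3 st.py
```

```text
t 12.7 pos [0.5368 0.202  0.2757] rpy [-8.9990e+01 -4.0000e-02 -1.0358e+02] q6 30.5 gap 0.0132 F [-2.7 -3.3 -0.3] M [-0.65  0.47  0.65]
```

The moment rose to 0.65 N m, against about 0.06 while turning, so the screw is at its stop. I'll back off into the middle of the play and lift.

Emit:
arm_command:
  series:
    - [0, 0, 0, -4]
    - [0, 0, 0, -4]
    - [0, 0, 0, -4]
    - [0, 0, 0, -3]
    - [0, 0, 0, 0]

```text
time: 13.2
eef_pos: [0.5369, 0.2023, 0.2756]
ee_rot: [-1.57, 0.001, -1.547]
contact_force: [0.2, -0.4, -1.1]
finger_gap: 0.0135
```

```bash
python3 st.py
```

```text
t 13.2 pos [0.5369 0.2023 0.2756] rpy [-8.994e+01  5.000e-02 -8.861e+01] q6 15.6 gap 0.0135 F [ 0.2 -0.4 -1.1] M [-0.01  0.01  0.03]
```

Emit:
arm_command:
  series:
    - [0, -0.004, 0, 0]
    - [0, -0.008, 0, 0]
    - [0, -0.015, 0, 0]
    - [0, -0.02, 0, 0]
    - [0, -0.017, 0, 0]
    - [0, 0, 0, 0]

```text
time: 13.8
eef_pos: [0.5372, 0.2022, 0.3442]
ee_rot: [-1.564, 0.002, -1.548]
contact_force: [0.9, 0.1, -0.9]
finger_gap: 0.0135
```

```bash
python3 -c "
from st import *
to(.553,-.156,.34,-88.6)
f=grab('scene')
a=cv2.resize(f['color'][95:190,210:310],(630,600),interpolation=2)
cv2.imwrite('pics/s5.png',a[:,:,::-1])"
```

```text
t 13.8 pos [0.5372 0.2022 0.3442] rpy [-89.6    0.11 -88.69] q6 15.6 gap 0.0135 F [ 0.9  0.1 -0.9] M [ 0.   -0.01 -0.01]
move tool [0.3585 0.0035 0.0077] turn -0.09430173606993719
```

View pics/s5.png

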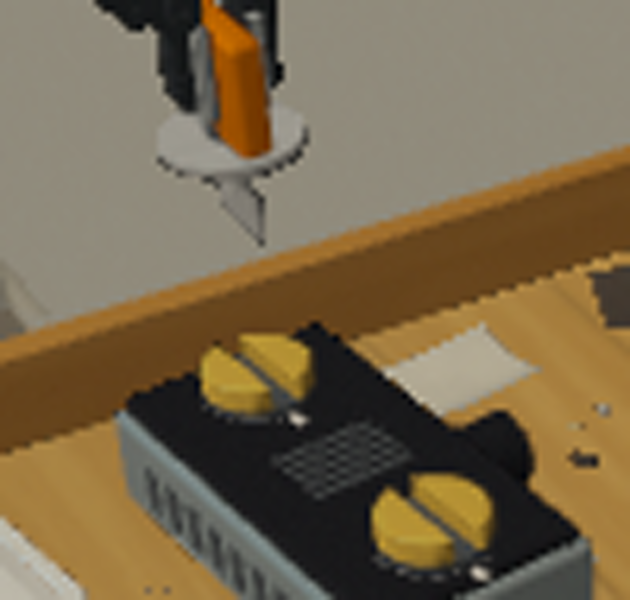

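Both slots now lie parallel, in line with the white marks. Next I check the stand's hole centre with the key away.

```bash
python3 -c "
from st import *
f=grab('scene');g=grab('top')
a=cv2.resize(f['color'][220:280,305:370],(390,360),interpolation=2);b=cv2.resize(g['color'][185:240,350:405],(360,360),interpolation=2)
cv2.imwrite('pics/st.png',np.hstack([a,b])[:,:,::-1])
for n,h in(('scene',f),('top',g)):
    for p in [(.553,-.156,.042),(.574,-.156,.042),(.553,-.135,.042)]:
        u,v=proj(h,p); print(n,((u-305)*6,(v-220)*6) if n=='scene' else (390+(u-350)*6.545,(v-185)*6.545))
"
```

```text
t 13.85 pos [0.5369 0.2022 0.342 ] rpy [-8.977e+01  7.000e-02 -8.869e+01] q6 15.6 gap 0.0131 F [-0.1  0.3 -1.8] M [-0.03 -0.03 -0.03]
scene (np.float64(193.3700539001835), np.float64(141.22428591879304))
scene (np.float64(246.12591942619702), np.float64(115.88102204743586))
scene (np.float64(157.08296503553856), np.float64(102.12020957879304))
top (np.float64(569.1316062116812), np.float64(175.81534569379212))
top (np.float64(567.321228741688), np.float64(115.42983214483769))
top (np.float64(508.347998034177), np.float64(176.25673743432256))
```

View pics/st.png

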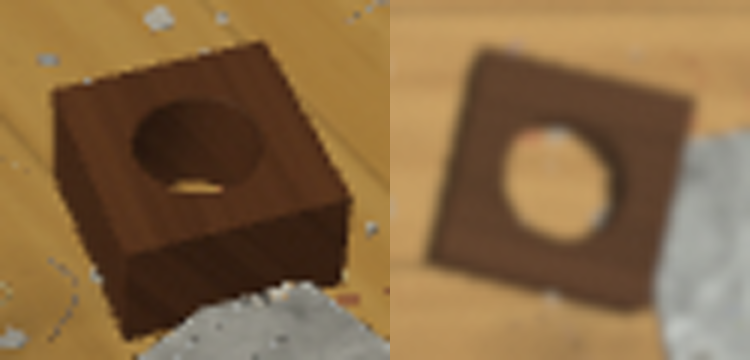

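The hole centre reads (198,145) in the scene part and (565,182) in the top part, within about 2 mm of (0.5525, -0.1565). I'll move the key there.

Emit:
arm_command:
  series:
    - [0.015, 0, 0.001, 0]
    - [0.03, 0, 0.001, 0]
    - [0.035, 0, 0.001, 0]
    - [0.035, 0, 0.001, 0]
    - [0.035, 0, 0.001, 0]
    - [0.035, 0, 0.001, 0]
    - [0.035, 0, 0.0014, 0]
    - [0.035, 0, 0, 0]
    - [0.035, 0, 0, 0]
    - [0.035, 0, 0, 0]
    - [0.02, 0, 0, 0]
    - [0.0135, 0, 0, 0]
    - [0, 0, 0, 0]
    - [0, 0, 0, 0]

```text
time: 15.35
eef_pos: [0.5523, -0.1558, 0.3393]
ee_rot: [-1.572, 0.001, -1.548]
contact_force: [0.1, 1.1, -0.5]
finger_gap: 0.0134
```

```bash
python3 -c "
from st import *
to(.5525,-.1565,.231,-88.7)"
```

```text
t 15.35 pos [ 0.5523 -0.1558  0.3393] rpy [-9.004e+01  4.000e-02 -8.868e+01] q6 -20.8 gap 0.0134 F [ 0.1  1.1 -0.5] M [ 0.04 -0.04  0.03]
move tool [0.0008 0.1083 0.0002] turn 0.022237608280349264
```

Emit:
arm_command:
  series:
    - [0.0008, 0.02, 0, 0]
    - [0, 0.03, 0, 0]
    - [0, 0.02, 0, 0]
    - [0, 0.012, 0, 0]
    - [0, 0.008, 0, 0]
    - [0, 0.006, 0, 0]
    - [0, 0.005, 0, 0]
    - [0, 0.004, 0, 0]
    - [0, 0.002, 0, 0]
    - [0, 0, 0, 0]

```text
time: 16.35
eef_pos: [0.5525, -0.157, 0.2327]
ee_rot: [-1.571, -0.0, -1.548]
contact_force: [-0.7, 0.3, -2.0]
finger_gap: 0.0132
```

```bash
python3 st.py
```

```text
t 16.35 pos [ 0.5525 -0.157   0.2327] rpy [-8.999e+01 -1.000e-02 -8.868e+01] q6 -20.9 gap 0.0132 F [-0.7  0.3 -2. ] M [ 0.05 -0.03 -0.01]
```

Not seated yet: there's no reaction force, and about 3.5 mm is left. I'll continue in small steps.

Emit:
arm_command:
  series:
    - [0, 0.0015, 0, 0]
    - [0, 0.001, 0, 0]
    - [0, 0, 0, 0]

```text
time: 16.65
eef_pos: [0.5524, -0.157, 0.2301]
ee_rot: [-1.571, -0.0, -1.548]
contact_force: [-0.2, -0.6, -1.2]
finger_gap: 0.0132
```

Emit:
arm_command:
  series:
    - [0, 0.001, 0, 0]
    - [0, 0, 0, 0]

```text
time: 16.85
eef_pos: [0.5525, -0.157, 0.2293]
ee_rot: [-1.571, -0.0, -1.548]
contact_force: [0.3, -0.2, -0.8]
finger_gap: 0.0134
```

Emit:
arm_command:
  series:
    - [0, 0.001, 0, 0]
    - [0, 0, 0, 0]

```text
time: 17.05
eef_pos: [0.5525, -0.1569, 0.2292]
ee_rot: [-1.57, -0.0, -1.548]
contact_force: [-3.6, 2.1, 4.9]
finger_gap: 0.0131
```

Emit:
arm_command:
  series:
    - [0, 0.0007, 0, 0]
    - [0, 0, 0, 0]

```text
time: 17.25
eef_pos: [0.5525, -0.1569, 0.2292]
ee_rot: [-1.57, -0.0, -1.548]
contact_force: [-6.4, 2.8, 8.6]
finger_gap: 0.0135
```

The key is seated: there's upward force at the same height as when I gripped it. Now I release slowly and retreat upwards.

Emit:
arm_command:
  series:
    - [0, -0.0007, 0, 0]
    - [0, 0, 0, 0]
    - [0, 0, 0, 0]
    - [0, 0, 0, 0]
    - [0, 0, 0, 0]
    - [0, 0, 0, 0]
  hand: -0.3

```text
time: 17.85
eef_pos: [0.5525, -0.1569, 0.2281]
ee_rot: [-1.571, -0.0, -1.548]
contact_force: [0.2, 0.1, -0.2]
finger_gap: 0.0297
```

Emit:
arm_command:
  series:
    - [0, 0, 0, 0]
    - [0, -0.015, 0, 0]
    - [0, -0.03, 0, 0]
    - [0, -0.04, 0, 0]
    - [0, -0.04, 0, 0]
    - [0, -0.04, 0, 0]
    - [0, 0, -0.04, 0]
    - [0, 0, -0.04, 0]
    - [0, 0, -0.04, 0]
    - [0, 0, 0, 0]
    - [0, 0, 0, 0]

```text
time: 18.95
eef_pos: [0.432, -0.1596, 0.3948]
ee_rot: [-1.568, -0.001, -1.548]
contact_force: [-0.2, -0.4, -0.4]
finger_gap: 0.0298
```

```bash
python3 -c "
from st import *
f=grab('scene');g=grab('top')
a=cv2.resize(f['color'][130:290,210:390],(405,360),interpolation=2);b=cv2.resize(g['color'][180:250,195:405],(790,263),interpolation=2)
c=np.zeros((600,790,3),np.uint8);c[:337,:379]=cv2.resize(a,(379,337));c[:337,390:790]=cv2.resize(f['color'][200:280,300:395],(400,337),interpolation=2);c[337:]=b
cv2.imwrite('pics/end.png',c[:,:,::-1])"
```

```text
t 18.95 pos [ 0.432  -0.1596  0.3948] rpy [-8.985e+01 -7.000e-02 -8.872e+01] q6 -26.2 gap 0.0298 F [-0.2 -0.4 -0.4] M [ 0.01 -0.02  0.02]
```

View pics/end.png

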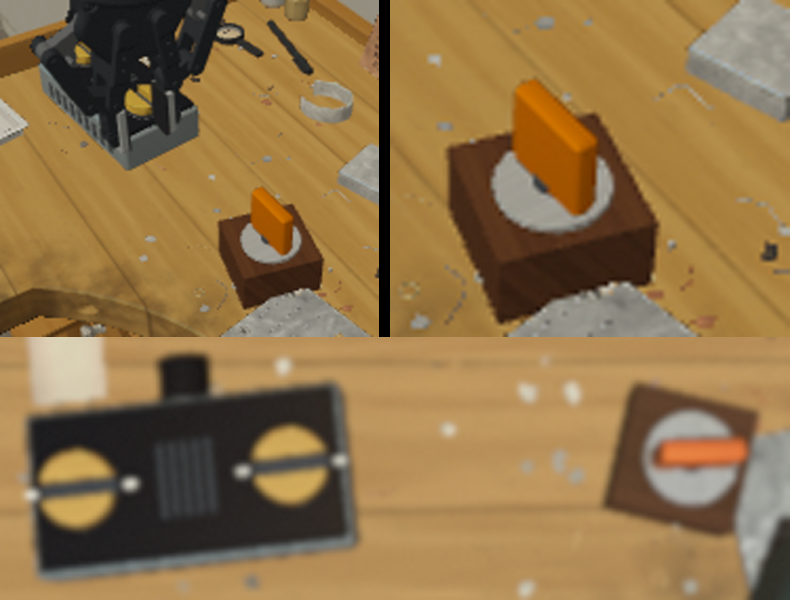

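Both slots line up with their marks: the left slot runs (37,492)–(118,484) between marks (33,494) and (130,483). The key stands upright, with its flange flat on the stand.

```bash
python3 -c "
from h import *
print(manip.sign_off())"
```

```text
the job is handed in; nothing more can be done
None
```

The open screw is locked, the key is back upright in its stand, and the job was handed in at about 19 s of the 48 s allowed.

- **Screw:** I put the key in the left screw's slot and turned it clockwise until it stopped. At the stop the moment rose from about 0.05 to 0.65 N m. I then backed off into the slot's play and lifted the key straight out.
- **Alignment:** In the last picture the slot lies within about 1° of the line through the white marks. The other screw was not touched and still lines up with its own marks.
- **Key:** I lowered it until the flange met the stand, with about 9 N upward at the same height as when I gripped it. After release it stands upright with the flange flat on the block, and the gripper is clear with near-zero force on it.

The two cameras disagreed by about 2–4 mm on the screw and hole positions. That stayed within the play, and the largest force in my readings was about 11 N. No check failed.

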